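# Heft the key-blank cartons and hold up the full one

## Task

Three look-alike cartons of key blanks stand on the bench; one is full, about half a kilo, and the other two are nearly empty. Heft them to find the full one, setting any light one gently back down where it stood, without tipping or dropping it and without disturbing the other things on the bench. Then lift the full carton a good 15 cm clear of the bench and finish still holding it up there over the middle of the bench, level and steady, for me to take from you.

Things in the scene. Friction and masses are not known exactly. Their poses are not given: they have to be found in the camera images.
- carton_a: one of three outwardly identical upright closed cartons of key blanks: cardboard, 56 x 56 mm square and 76 mm tall, red slip lid (taped shut, stays on) over its top 24 mm, white label and a brass sample key on top. Origin at the centre of its underside, z up, x and y square to its sides. One of the three is full and weighs 0.5 to 0.62 kg, the other two are nearly empty, 0.09 to 0.12 kg; which is which changes from run to run and cannot be seen
- carton_b: one of three outwardly identical upright closed cartons of key blanks: cardboard, 56 x 56 mm square and 76 mm tall, red slip lid (taped shut, stays on) over its top 24 mm, white label and a brass sample key on top. Origin at the centre of its underside, z up, x and y square to its sides. One of the three is full and weighs 0.5 to 0.62 kg, the other two are nearly empty, 0.09 to 0.12 kg; which is which changes from run to run and cannot be seen
- carton_c: one of three outwardly identical upright closed cartons of key blanks: cardboard, 56 x 56 mm square and 76 mm tall, red slip lid (taped shut, stays on) over its top 24 mm, white label and a brass sample key on top. Origin at the centre of its underside, z up, x and y square to its sides. One of the three is full and weighs 0.5 to 0.62 kg, the other two are nearly empty, 0.09 to 0.12 kg; which is which changes from run to run and cannot be seen
- table: the plywood workbench; its top is the work surface, z = 0. Its middle (x under 0.8, y from -0.5 to 0.5) holds only the cartons and the small things listed here; fixed key machines (up to 435 mm tall) stand at the left and right ends beyond that, and low bins, a parts cabinet and a drill vise along the far edge
- padlock: brass padlock lying flat, body 45 x 50 x 22 mm, steel shackle towards its +x; origin under the centre of the brass body. Leave alone
- lock_cylinder: steel profile lock cylinder, 62 mm long along its x, 10 to 20 mm wide, 33 mm tall (a small cam to 37 mm); origin under its centre. Leave alone
- screwdriver: screwdriver, 170 mm long, lying along its x, handle towards -x; origin near its middle, on the bench. Leave alone
- brush: bench brush, 170 mm long, lying along its x, handle towards -x; origin near its middle, on the bench. Leave alone
- oil_bottle: upright yellow oil bottle, 42 mm in diameter, 115 mm tall; origin at the centre of its underside. Leave alone

How it is judged:
At the end, for the whole second after the job is handed in: Full carton in the fingers, underside over 120 mm above the middle of the bench (x under 0.8, y within 0.5), within 0.10 rad of level, under 20 mm/s and 0.15 rad/s, carried by nothing else. Both light cartons (under 2.5 N on the bench) stand free and upright, untouched, within 40 mm of their start (((height (world z) of carton_a above 0.12 m and angle between carton_a's own z axis and vertical below 0.1 rad and linear speed of carton_a below 0.02 m/s and angular speed of carton_a below 0.15 rad/s and contact force between carton_a and the fingers above 2 N and contact force between carton_a and table below 0.05 N and contact force between carton_a and oil_bottle below 0.05 N and contact force between carton_a and carton_b below 0.05 N and contact force between carton_a and carton_c below 0.05 N and world y of carton_a between -0.5 and 0.5 m and world x of carton_a below 0.8 m) or (contact force between carton_a and table between 0.3 and 2.5 N and height (world z) of carton_a below 0.005 m and angle between carton_a's own z axis and vertical below 0.06 rad and linear speed of carton_a below 0.02 m/s and distance of carton_a from where it was at the start of the episode below 0.04 m and contact force between carton_a and the arm below 0.05 N and contact force between carton_a and the fingers below 0.05 N)) and ((height (world z) of carton_b above 0.12 m and angle between carton_b's own z axis and vertical below 0.1 rad and linear speed of carton_b below 0.02 m/s and angular speed of carton_b below 0.15 rad/s and contact force between carton_b and the fingers above 2 N and contact force between carton_b and table below 0.05 N and contact force between carton_b and oil_bottle below 0.05 N and contact force between carton_b and carton_a below 0.05 N and contact force between carton_b and carton_c below 0.05 N and world y of carton_b between -0.5 and 0.5 m and world x of carton_b below 0.8 m) or (contact force between carton_b and table between 0.3 and 2.5 N and height (world z) of carton_b below 0.005 m and angle between carton_b's own z axis and vertical below 0.06 rad and linear speed of carton_b below 0.02 m/s and distance of carton_b from where it was at the start of the episode below 0.04 m and contact force between carton_b and the arm below 0.05 N and contact force between carton_b and the fingers below 0.05 N)) and ((height (world z) of carton_c above 0.12 m and angle between carton_c's own z axis and vertical below 0.1 rad and linear speed of carton_c below 0.02 m/s and angular speed of carton_c below 0.15 rad/s and contact force between carton_c and the fingers above 2 N and contact force between carton_c and table below 0.05 N and contact force between carton_c and oil_bottle below 0.05 N and contact force between carton_c and carton_a below 0.05 N and contact force between carton_c and carton_b below 0.05 N and world y of carton_c between -0.5 and 0.5 m and world x of carton_c below 0.8 m) or (contact force between carton_c and table between 0.3 and 2.5 N and height (world z) of carton_c below 0.005 m and angle between carton_c's own z axis and vertical below 0.06 rad and linear speed of carton_c below 0.02 m/s and distance of carton_c from where it was at the start of the episode below 0.04 m and contact force between carton_c and the arm below 0.05 N and contact force between carton_c and the fingers below 0.05 N))); the arm keeps its last pose, push and grip.
It fails at once if a carton is tipped (more than 0.4 rad) (angle between any of carton_a, carton_b, carton_c's own z axis and vertical above 0.4 rad).
It fails at once if a carton is dropped (in the air, out of the fingers, more than 20 mm above the bench) ((height (world z) of carton_a above 0.02 m and contact force between carton_a and the fingers below 0.01 N) or (height (world z) of carton_b above 0.02 m and contact force between carton_b and the fingers below 0.01 N) or (height (world z) of carton_c above 0.02 m and contact force between carton_c and the fingers below 0.01 N)).
It fails at once if another thing on the bench is pushed more than 30 mm or the oil bottle is tipped (distance of any of padlock, lock_cylinder, screwdriver, brush, oil_bottle from where it was at the start of the episode above 0.03 m or angle between oil_bottle's own z axis and vertical above 0.5 rad).
It also fails if it takes over 64 s, if anything falls off the work surface, if the arm or the gripper's body presses on something with over 40 N, if the wrist force passes 120 N, or if a joint passes its speed limit or range.

## Robot

A 6-joint arm with a two-finger parallel gripper is mounted at the origin on the work surface. World frame = base frame: x ahead of the robot, y to its left, z up, the work surface at z = 0. Lengths are in m, angles in rad, forces in N, time in s.
With the tool pointing down it reaches from about 0.2 to 0.875 m from the base axis. Payload 3.4 kg.
Tool frame: the origin (TCP) lies midway between the tips of the shut fingers; the grasp point (between the pads) lies 19 mm behind it; z points along the fingers, y is the line along which they close (so a half turn about z gives the same grasp; the last joint's range is limited). The gripper opens to 94 mm and grips with 3 to 60 N. Pads are 16 mm wide; open, the fingers measure 119 mm over their backs; the gripper's body (75 mm by 177 mm) begins 78 mm behind the grasp point.
Start: joints at [1.164, 0.276, 1.505, -0, 1.361, -0.121], TCP at [0.162, 0.552, 0.205] pointing down, gripper open.
Joint ranges: [-2.89, 2.89], [-0.75, 2.08], [0.22, 2.7], [-1.18, 4.32], [0.11, 2.71], [-2.7, 2.7]. Speed limits (rad/s): [2.57, 2.57, 3.14, 3.14, 3.14, 3.14].

## Interface

Orientations are given as a unit quaternion [w, x, y, z].
In Python, from cell import arm, vision gives the robot as it stands.
- The arm moves only by the shell command python3 -m handwheel 'ROWS' [FORCE]. ROWS is JSON, one flat list of numbers, 7 for each row, row after row: the opening, from 0 (shut) to 1 (fully open), then the shift along the tool's x, y, z in m, then the turn, a rotation vector about the tool's x, y, z in units of 6 degrees (1.0 is 6 degrees). A call has 1 to 20 rows; each row shifts and turns the commanded pose from where the row before left it, along the tool's axes as they then stand; what a row does not reach is not made up. A row lasts 1/8 s, in which the tool goes at most 62.5 mm and 10.7 degrees, less where a joint would pass 70% of its speed; a pose out of reach is approached as far as the arm can. A call with a gripper value outside its range is refused whole. The fingers move at their own pace and stop on an object; FORCE is the grip in N (left out, the last holds). Time passes only in rows, so rows that do not move let the fingers close. It gives the time, the measured TCP pose, the force, the opening and the grip force at its end, in the units of the state.
- arm.sense(): the state, without advancing time (a new reading comes with each control period).
- vision.capture(name): name is "scene" or "top" or "wrist"; returns the picture (384x512x3 uint8, red, green, blue); there is no depth.
- vision.camera_params(name): a dict with "K" (3x3 intrinsics, pixels), "world_from_camera" (4x4, takes a point from camera to world coordinates). Camera axes: x right, y up, looking along -z (the intrinsics and any distortion apply to the point x, -y, -z); pixel columns grow to the right and rows downward; lengths in m; the calibration is good to about 2 mm. A picture is of the moment at which its call begins: read the wrist's pose just before it. camera_params takes no time and is no camera call; for the wrist camera it gives the pose at the moment of the call.
- arm.finish_job(): hands the job in; it is judged then, once.
The state is a dict: "time": time; "joint_pos": joint angles; "qd": joint speeds; "tau": joint torques, N m; "tool_pos": TCP position; "eef_rot": TCP orientation; "ft_force": force on the tool from outside, world axes, zero at the start; "torque": the same for the moment, N m; "gripper_width": finger opening in m; "grip_force": force on a finger pad.
Only numpy, scipy, OpenCV 4.12 (cv2) and the standard library are available. Lean on these libraries where they do the work, as an engineer would, in place of code of your own. Each camera call takes 0.05 s, during which the arm holds its last target. There are 200 camera calls.

## Working session

There is one attempt and no reset: what is moved stays moved. The work goes in short steps, Python scripts to look and compute and a shell command to move; the robot and the scene stay as the last step left them, time stands still between calls to the robot, and variables do not carry over. Pictures are saved under pics/ and viewed, at most 10 in all, crops included, and the job is handed in when it is done.

```bash
ls; mkdir -p pics; python3 - <<'E'
from cell import arm, vision
import cv2,numpy as np
s=arm.sense();print(s)
for n in("top","scene"):
    im=vision.capture(n);cv2.imwrite(f"pics/{n}0.png",cv2.cvtColor(im,cv2.COLOR_RGB2BGR))
    p=vision.camera_params(n);print(n,p)
E
```

```text
pics
{'time': 0.0, 'joint_pos': array([ 1.16398854e+00,  2.76554627e-01,  1.50611749e+00, -4.53334625e-05,
        1.36066415e+00, -1.20999964e-01]), 'qd': array([-0.00019985,  0.00029262, -0.00112158, -0.00079685, -0.00110247,
        0.00286653]), 'tau': array([ 2.26795179e-03, -4.04583049e+01, -2.37212956e+01,  6.98983320e-02,
        3.45160067e-02, -1.34800757e-04]), 'tool_pos': array([0.16191057, 0.55115169, 0.20463398]), 'eef_rot': array([-2.06014767e-04,  1.42413270e-01,  9.89806900e-01, -8.47403795e-04]), 'ft_force': array([-0.63179946, -0.16355857,  0.28297878]), 'torque': array([ 0.00741968,  0.00323878, -0.01540889]), 'grip_force': 0.0, 'gripper_width': 0.09394803318752773}
top {'K': array([[367.74482726,   0.        , 258.16733697],
       [  0.        , 367.74482726, 195.00903432],
       [  0.        ,   0.        ,   1.        ]]), 'world_from_camera': array([[ 0.01522829,  0.99594511, -0.08866479,  0.50444087],
       [-0.99963533,  0.01714223,  0.02086491,  0.0217019 ],
       [ 0.02230022,  0.08831472,  0.99584296,  0.98261372],
       [ 0.        ,  0.        ,  0.        ,  1.        ]])}
scene {'K': array([[379.87097061,   0.        , 250.71229685],
       [  0.        , 379.87097061, 184.94272667],
       [  0.        ,   0.        ,   1.        ]]), 'world_from_camera': array([[ 0.87183625, -0.30939824,  0.37970289,  0.95388673],
       [ 0.48974217,  0.53901637, -0.68528385, -0.66359317],
       [ 0.00735954,  0.78341182,  0.62145938,  0.66180274],
       [ 0.        ,  0.        ,  0.        ,  1.        ]])}
```

View pics/top0.png

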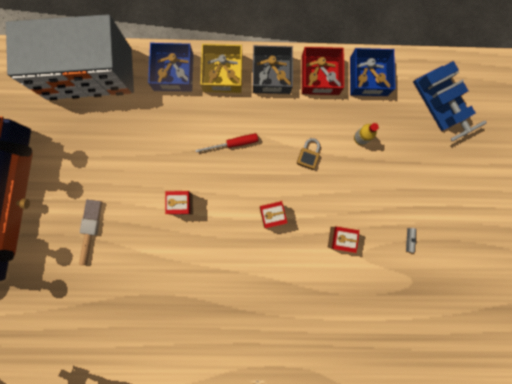

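View pics/scene0.png

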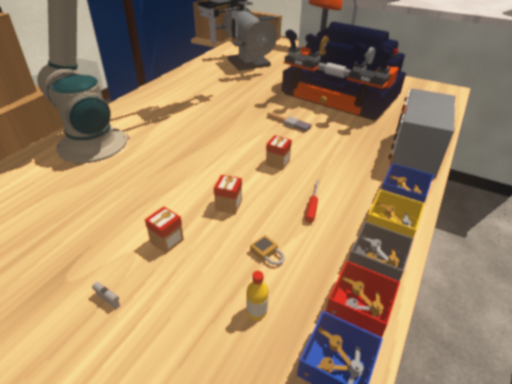

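Top view: three red cartons at about (178,203), (273,215) and (346,239), well apart. The oil bottle is at (367,133), the padlock at (310,153) and the cylinder at (411,240). Next I measure the lids.

```bash
cat > h.py <<'E'
import cv2,numpy as np
from cell import arm,vision
def ray(p,uv,z):
    K,T=p["K"],p["world_from_camera"]
    d=T[:3,:3]@(np.array([1,-1,-1])*(np.linalg.inv(K)@[uv[0],uv[1],1])); o=T[:3,3]
    return o+d*(z-o[2])/d[2]
def lids(im,p,amin=150,z=.076):
    hsv=cv2.cvtColor(im,cv2.COLOR_RGB2HSV)
    m=(((hsv[...,0]<6)|(hsv[...,0]>172))&(hsv[...,1]>140)&(hsv[...,2]>70)).astype(np.uint8)*255
    out=[]
    for c in cv2.findContours(m,cv2.RETR_EXTERNAL,cv2.CHAIN_APPROX_NONE)[0]:
        if cv2.contourArea(c)<amin: continue
        q=np.float32([ray(p,uv,z)[:2] for uv in c[:,0].astype(float)])
        r=cv2.minAreaRect(q); uv=c[:,0].mean(0)
        out.append((r,uv)); print("px",uv.round(),"xy",np.round(r[0],4),"size",np.round(r[1],4),"ang",round(r[2],1))
    return out
E
python3 - <<'E'
from h import *
im=vision.capture("top");p=vision.camera_params("top");lids(im,p)
for u in((367,133),(310,157),(411,240)):print(u,ray(p,u,.02).round(3))
c=np.vstack([cv2.resize(im[180:270,i:i+120],(480,360),interpolation=cv2.INTER_NEAREST)for i in()]) if 0 else cv2.resize(im[185:260,150:370],(792,270),interpolation=cv2.INTER_CUBIC)
cv2.imwrite("pics/c1.png",c[...,::-1])
E
```

```text
px [345. 239.] xy [ 0.4795 -0.2134] size [0.062  0.0553] ang 81.4
px [179. 202.] xy [0.5635 0.2009] size [0.0572 0.0564] ang 1.8
px [242. 140.] xy [0.7219 0.0453] size [0.0218 0.0784] ang 14.4
px [322.  69.] xy [ 0.9126 -0.1573] size [0.1113 0.1074] ang 1.5
(367, 133) [ 0.762 -0.288  0.02 ]
(310, 157) [ 0.694 -0.135  0.02 ]
(411, 240) [ 0.479 -0.401  0.02 ]
```

View pics/c1.png

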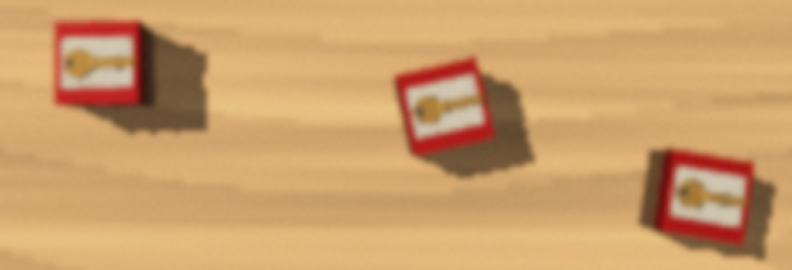

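```bash
python3 -m handwheel '[1,-0.04,-0.0186,0,0,0,0, 1,-0.04,-0.0186,0,0,0,0, 1,-0.04,-0.0186,0,0,0,0, 1,-0.04,-0.0186,0,0,0,0, 1,-0.04,-0.0186,0,0,0,0, 1,-0.04,-0.0186,0,0,0,0, 1,-0.04,-0.0186,0,0,0,0, 1,-0.04,-0.0186,0,0,0,0, 1,-0.04,-0.0186,0,0,0,0, 1,-0.04,-0.0186,0,0,0,0, 1,-0.04,-0.0186,0,0,0,0, 1,-0.04,-0.0186,0,0,0,0, 1,0,0,0,0,0,-1.5, 1,0,0,0,0,0,-1.5, 1,0,0,0,0,0,0]' 30
cat >> h.py <<'E'
from scipy.spatial.transform import Rotation as R
def tool():
    s=arm.sense();q=s["eef_rot"];M=R.from_quat(np.r_[q[1:],q[0]]).as_matrix()
    return s["tool_pos"],M,s
def go(x,y,z,yaw):
    "shift in tool axes, and turn units, to put TCP at x,y,z with tool y along yaw (deg, mod 180)"
    t,M,s=tool(); d=M.T@(np.array([x,y,z])-t)
    cur=np.degrees(np.arctan2(M[1,1],M[0,1])); dy=(yaw-cur+90)%180-90
    print("tcp",t.round(4),"t",s["time"],"tilt",M[:,2].round(3),"yaw",cur.round(1),"q6",s["joint_pos"][5].round(2),"shift",d.round(4),"turn units z",round(-dy/6,2),"F",s["ft_force"].round(2))
E
python3 - <<'E'
from h import *
go(.5635,.2009,.016,91.8)
p=vision.camera_params("wrist");im=vision.capture("wrist");print(p)
lids(im,p,800);cv2.imwrite("pics/w1.png",im[...,::-1])
E
```

```text
time: 2.02
tool_pos: [0.5596, 0.202, 0.2051]
eef_rot: [-0.0, -0.013, 1.0, -0.0]
ft_force: [0.5, -0.0, -0.2]
gripper_width: 0.0941
grip_force: 0.0
tcp [0.5596 0.202  0.2051] t 2.025 tilt [-0.001 -0.    -1.   ] yaw 91.5 q6 -1.37 shift [-0.004  -0.0012  0.189 ] turn units z -0.05 F [ 0.46 -0.03 -0.21]
{'K': array([[275.82040353,   0.        , 253.93929323],
       [  0.        , 275.82040353, 192.98004603],
       [  0.        ,   0.        ,   1.        ]]), 'world_from_camera': array([[-2.57320372e-02, -9.68938302e-01, -2.45960220e-01,
         4.88098666e-01],
       [ 9.99668864e-01, -2.49017072e-02, -6.48600193e-03,
         2.00218652e-01],
       [ 1.59706303e-04, -2.46045672e-01,  9.69258223e-01,
         3.83786862e-01],
       [ 0.00000000e+00,  0.00000000e+00,  0.00000000e+00,
         1.00000000e+00]])}
px [255. 189.] xy [0.5634 0.2032] size [0.0601 0.0556] ang 2.8
px [ 47. 164.] xy [ 0.5373 -0.0274] size [0.0564 0.0712] ang 14.0
```

View pics/w1.png

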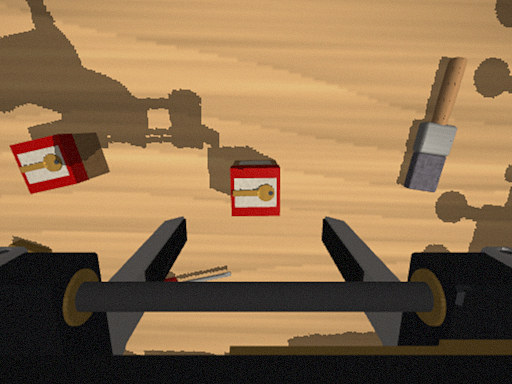

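The carton is centred between the open fingers, at (255,189). I'll descend, close and lift.

```bash
python3 -m handwheel '[1,-0.005,0,0.03,0,0,0, 1,0,0,0.03,0,0,0, 1,0,0,0.03,0,0,0, 1,0,0,0.03,0,0,0, 1,0,0,0.03,0,0,0, 1,0,0,0.02,0,0,0, 1,0,0,0.017,0,0,0, 1,0,0,0,0,0,0]' 30; python3 - <<'E'
from h import *
print(arm.sense()["ft_force"],arm.sense()["tool_pos"])
E
python3 -m handwheel '[0.5,0,0,0,0,0,0, 0.5,0,0,0,0,0,0, 0.5,0,0,0,0,0,0, 0.5,0,0,0,0,0,0, 0.5,0,0,0,0,0,0, 0.5,0,0,0,0,0,0]' 30
```

```text
time: 3.08
tool_pos: [0.5637, 0.2023, 0.0173]
eef_rot: [-0.001, -0.014, 1.0, -0.0]
ft_force: [-0.1, -1.0, -0.0]
gripper_width: 0.0944
grip_force: 0.0
[-0.09612772 -0.965376   -0.02215348] [0.56372611 0.20229059 0.01730906]
time: 3.82
tool_pos: [0.565, 0.2025, 0.0189]
eef_rot: [0.0, -0.014, 1.0, 0.0]
ft_force: [-0.5, 0.7, 2.7]
gripper_width: 0.0559
grip_force: 30.0
```

```bash
python3 -m handwheel '[0.45,0,0,-0.005,0,0,0, 0.45,0,0,-0.01,0,0,0, 0.45,0,0,0,0,0,0, 0.45,0,0,0,0,0,0, 0.45,0,0,0,0,0,0, 0.45,0,0,0,0,0,0]' 30; python3 - <<'E'
from h import *
for i in range(4):
    s=arm.sense();print(s["ft_force"].round(2),s["tau"].round(2)[:5],s["tool_pos"],s["gripper_width"]);vision.capture("top")
E
```

```text
time: 4.58
tool_pos: [0.5645, 0.2023, 0.0332]
eef_rot: [-0.0, -0.014, 1.0, -0.0]
ft_force: [-0.7, 0.1, -0.6]
gripper_width: 0.0559
grip_force: 30.0
[-0.68  0.13 -0.64] [  0.   -46.39 -19.31  -0.     0.08] [0.56454156 0.20234359 0.03324031] 0.0558916017024883
[ 0.02  0.05 -0.5 ] [  0.   -46.37 -19.3   -0.     0.08] [0.56458032 0.20235853 0.03325918] 0.055584316882324174
[ 0.5   0.08 -0.41] [  0.   -46.35 -19.3   -0.     0.08] [0.56462124 0.20236549 0.03331424] 0.056261769509364956
[ 0.18 -0.31 -0.26] [ -0.   -46.34 -19.3   -0.     0.08] [0.56461874 0.2024048  0.03330809] 0.055743240379878656
```

Fz is only about -0.5 N, so this one is light. I'll set it back down.

```bash
python3 -m handwheel '[0.45,0,0,0.006,0,0,0, 0.45,0,0,0.005,0,0,0, 0.45,0,0,0.0025,0,0,0, 0.45,0,0,0.001,0,0,0, 0.45,0,0,0,0,0,0, 0.45,0,0,0,0,0,0]' 30
python3 - <<'E'
from h import *
go(.5,0,.0175,90)
p=vision.camera_params("top");print(ray(p,(273.2,214.4),.076))
E
```

```text
time: 5.52
tool_pos: [0.5649, 0.2025, 0.019]
eef_rot: [0.0, -0.014, 1.0, 0.0]
ft_force: [0.2, -0.1, -1.2]
gripper_width: 0.0562
grip_force: 30.0
tcp [0.5649 0.2025 0.019 ] t 5.525 tilt [ 0.  0. -1.] yaw 91.6 q6 -1.37 shift [ 0.0706 -0.2005  0.0015] turn units z 0.27 F [ 0.17 -0.1  -1.19]
[ 0.53779233 -0.03510441  0.076     ]
```

```bash
python3 -m handwheel '[0.45,0,0,0.0007,0,0,0, 0.45,0,0,0,0,0,0, 0.7,0,0,0,0,0,0, 1,0,0,0,0,0,0, 1,0,0,0,0,0,0, 1,0,0,0,0,0,0, 1,0,0,0,0,0,0, 1,0,0,-0.02,0,0,0, 1,0,0,-0.04,0,0,0, 1,0,0,-0.04,0,0,0, 1,0,0,-0.02,0,0,0, 1,0.007,-0.0472,0,0,0,0, 1,0.007,-0.0472,0,0,0,0, 1,0.007,-0.0472,0,0,0,0, 1,0.007,-0.0472,0,0,0,0, 1,0.007,-0.0472,0,0,0,0, 1,0,0,0,0,0,-0.95, 1,0,0,0,0,0,-0.95, 1,0,0,0,0,0,0]' 30
python3 - <<'E'
from h import *
p=vision.camera_params("wrist");im=vision.capture("wrist")
lids(im,p,800);cv2.imwrite("pics/w2.png",im[...,::-1])
p=vision.camera_params("top");im=vision.capture("top");lids(im,p)
go(.5378,-.035,.018,103)
E
```

```text
time: 7.9
tool_pos: [0.5363, -0.0347, 0.1383]
eef_rot: [-0.0, -0.113, 0.994, 0.0]
ft_force: [-0.3, -0.3, -0.1]
gripper_width: 0.0942
grip_force: 0.0
px [252. 204.] xy [ 0.5372 -0.036 ] size [0.0607 0.0565] ang 14.0
px [58. 94.] xy [ 0.4806 -0.2134] size [0.0607 0.0574] ang 81.5
px [177. 202.] xy [0.5634 0.2009] size [0.0571 0.0564] ang 1.8
px [242. 140.] xy [0.7219 0.0453] size [0.0218 0.0784] ang 14.0
px [321.  74.] xy [ 0.9087 -0.1574] size [0.1195 0.1072] ang 1.4
tcp [ 0.5364 -0.0344  0.1383] t 8.0 tilt [ 0.  0. -1.] yaw 102.9 q6 -1.99 shift [-0.0012 -0.0009  0.1203] turn units z -0.01 F [ 0.05 -0.36 -0.5 ]
```

View pics/w2.png

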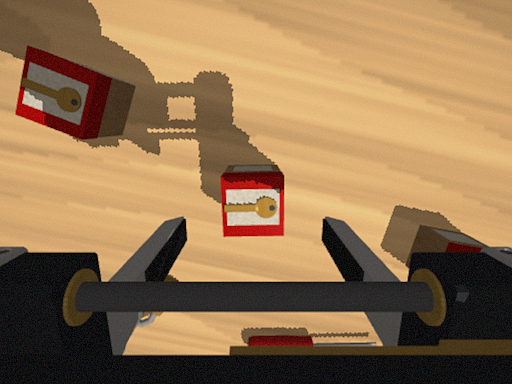

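The first carton is back within a millimetre. The middle one is centred between the fingers at (252,204). Grasp and heft it.

```bash
python3 -m handwheel '[1,-0.003,-0.001,0.03,0,0,-0.1, 1,0,0,0.03,0,0,0, 1,0,0,0.03,0,0,0, 1,0,0,0.02,0,0,0, 1,0,0,0.01,0,0,0, 0.45,0,0,0,0,0,0, 0.45,0,0,0,0,0,0, 0.45,0,0,0,0,0,0, 0.45,0,0,0,0,0,0, 0.45,0,0,0,0,0,0, 0.45,0,0,0,0,0,0, 0.45,0,0,0,0,0,0]' 30; python3 - <<'E'
from h import *
go(.5378,-.035,.018,103)
E
python3 -m handwheel '[0.45,0,0,-0.005,0,0,0, 0.45,0,0,-0.01,0,0,0, 0.45,0,0,0,0,0,0, 0.45,0,0,0,0,0,0, 0.45,0,0,0,0,0,0, 0.45,0,0,0,0,0,0]' 30; python3 - <<'E'
from h import *
for i in range(4):
    s=arm.sense();print(s["ft_force"].round(2),s["tau"].round(2)[:5],s["tool_pos"],s["gripper_width"]);vision.capture("top")
E
```

```text
time: 9.5
tool_pos: [0.54, -0.0349, 0.0188]
eef_rot: [0.0, -0.119, 0.993, -0.0]
ft_force: [-1.3, -0.6, 5.5]
gripper_width: 0.0564
grip_force: 30.0
tcp [ 0.54   -0.0349  0.0188] t 9.5 tilt [ 0.001 -0.    -1.   ] yaw 103.6 q6 -2.0 shift [0.0021 0.0004 0.0008] turn units z 0.1 F [-1.27 -0.63  5.55]
time: 10.25
tool_pos: [0.5394, -0.0347, 0.033]
eef_rot: [-0.0, -0.119, 0.993, 0.0]
ft_force: [-1.1, 0.9, -1.3]
gripper_width: 0.0564
grip_force: 30.0
[-1.11  0.87 -1.26] [ 0.000e+00 -4.129e+01 -1.832e+01 -4.000e-02  6.000e-02] [ 0.53937925 -0.03474638  0.03302039] 0.05639990257620165
[-0.14  0.16 -1.25] [ 0.000e+00 -4.127e+01 -1.831e+01 -4.000e-02  6.000e-02] [ 0.53945296 -0.03478466  0.03307436] 0.05587424229385693
[ 0.73 -0.55 -1.46] [ 0.000e+00 -4.126e+01 -1.831e+01 -4.000e-02  6.000e-02] [ 0.53947012 -0.03475139  0.03309167] 0.055976834662174776
[ 0.13 -0.34 -0.94] [ 0.000e+00 -4.125e+01 -1.831e+01 -4.000e-02  6.000e-02] [ 0.53950272 -0.03478903  0.03312361] 0.05608316853047634
```

Also light, at about -1.2 N. I'll set it down and go to the third.

```bash
python3 -m handwheel '[0.45,0,0,0.006,0,0,0, 0.45,0,0,0.005,0,0,0, 0.45,0,0,0.0025,0,0,0, 0.45,0,0,0.001,0,0,0, 0.45,0,0,0.0007,0,0,0, 0.45,0,0,0,0,0,0, 0.45,0,0,0,0,0,0, 0.7,0,0,0,0,0,0, 1,0,0,0,0,0,0, 1,0,0,0,0,0,0, 1,0,0,0,0,0,0, 1,0,0,0,0,0,0, 1,0,0,-0.02,0,0,0, 1,0,0,-0.04,0,0,0, 1,0,0,-0.04,0,0,0, 1,0,0,-0.02,0,0,0]' 30
python3 -m handwheel '[1,0.02,-0.0324,0,0,0,0, 1,0.02,-0.0324,0,0,0,0, 1,0.02,-0.0324,0,0,0,0, 1,0.02,-0.0324,0,0,0,0, 1,0.02,-0.0324,0,0,0,0, 1,0,0,0,0,0,1.23, 1,0,0,0,0,0,1.23, 1,0,0,0,0,0,1.23, 1,0,0,0,0,0,0]' 30
python3 - <<'E'
from h import *
p=vision.camera_params("wrist");im=vision.capture("wrist")
lids(im,p,800);cv2.imwrite("pics/w3.png",im[...,::-1])
p=vision.camera_params("top");im=vision.capture("top");lids(im,p);cv2.imwrite("pics/t3.png",im[...,::-1])
go(.4795,-.216,.018,81.4)
E
```

```text
time: 12.45
tool_pos: [0.5407, -0.035, 0.1404]
eef_rot: [0.002, -0.119, 0.993, -0.0]
ft_force: [0.6, 0.1, -0.5]
gripper_width: 0.0938
grip_force: 0.0
time: 13.58
tool_pos: [0.4805, -0.2158, 0.138]
eef_rot: [-0.0, 0.074, 0.997, 0.0]
ft_force: [-0.5, 0.2, 0.4]
gripper_width: 0.0941
grip_force: 0.0
px [451. 224.] xy [ 0.5323 -0.0411] size [0.0667 0.0653] ang 14.1
px [255. 201.] xy [ 0.4789 -0.2157] size [0.0563 0.0595] ang 81.5
px [178. 202.] xy [0.5634 0.2009] size [0.0571 0.0564] ang 1.8
px [242. 140.] xy [0.722  0.0456] size [0.0221 0.0778] ang 13.9
px [322.  69.] xy [ 0.9113 -0.1573] size [0.114  0.1074] ang 1.5
tcp [ 0.4805 -0.2158  0.138 ] t 13.675 tilt [-0.  0. -1.] yaw 81.6 q6 -1.98 shift [ 0.0009 -0.0004  0.12  ] turn units z 0.03 F [ 0.58  0.61 -0.11]
```

View pics/w3.png

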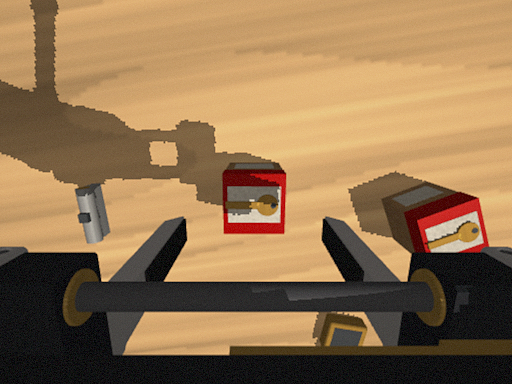

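View pics/t3.png

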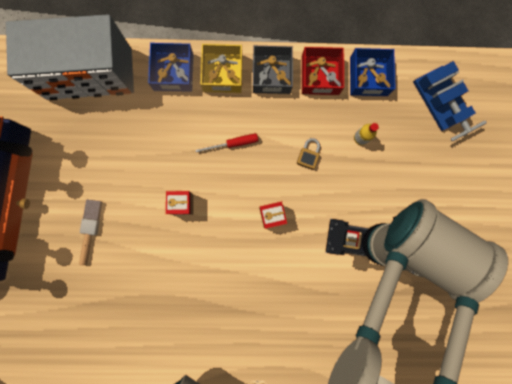

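The third carton sits centred between the fingers at (255,201). In the top view both light cartons stand where they were, at (178,203) and (273,215). I'll grip this one harder and heft it.

```bash
python3 -m handwheel '[1,0,0,0.03,0,0,0, 1,0,0,0.03,0,0,0, 1,0,0,0.03,0,0,0, 1,0,0,0.02,0,0,0, 1,0,0,0.01,0,0,0, 0.45,0,0,0,0,0,0, 0.45,0,0,0,0,0,0, 0.45,0,0,0,0,0,0, 0.45,0,0,0,0,0,0, 0.45,0,0,0,0,0,0, 0.45,0,0,0,0,0,0, 0.45,0,0,0,0,0,0]' 45
python3 -m handwheel '[0.45,0,0,-0.005,0,0,0, 0.45,0,0,-0.01,0,0,0, 0.45,0,0,0,0,0,0, 0.45,0,0,0,0,0,0, 0.45,0,0,0,0,0,0, 0.45,0,0,0,0,0,0]' 45; python3 - <<'E'
from h import *
for i in range(3):
    s=arm.sense();print(s["ft_force"].round(2),s["torque"].round(2),s["tool_pos"],s["gripper_width"]);vision.capture("top")
E
```

```text
time: 15.18
tool_pos: [0.4809, -0.216, 0.0186]
eef_rot: [0.0, 0.074, 0.997, -0.0]
ft_force: [-1.1, 0.6, 6.2]
gripper_width: 0.0558
grip_force: 45.0
time: 15.92
tool_pos: [0.4804, -0.2157, 0.0328]
eef_rot: [-0.0, 0.074, 0.997, 0.0]
ft_force: [0.2, -0.2, -5.7]
gripper_width: 0.0561
grip_force: 45.0
[ 0.19 -0.2  -5.68] [ 0.01 -0.02 -0.  ] [ 0.48037625 -0.21570144  0.03279595] 0.05608911122247709
[-0.07  0.71 -5.87] [ 0.03 -0.03  0.09] [ 0.48044661 -0.21574276  0.03286469] 0.05563443707822997
[ 0.12 -0.08 -6.12] [ 0.01  0.04 -0.01] [ 0.48049045 -0.21573778  0.03288386] 0.055775771622758555
```

Fz is -5.8 N, so this is the full one. I'll lift it.

```bash
python3 -m handwheel '[0.45,0,0,-0.008,0,0,0, 0.45,0,0,-0.015,0,0,0, 0.45,0,0,-0.02,0,0,0, 0.45,0,0,-0.025,0,0,0, 0.45,0,0,-0.025,0,0,0, 0.45,0,0,-0.025,0,0,0, 0.45,0,0,-0.025,0,0,0, 0.45,0,0,-0.02,0,0,0, 0.45,0,0,-0.01,0,0,0, 0.45,0,0,-0.005,0,0,0, 0.45,0,0,0,0,0,0, 0.45,0,0,0,0,0,0, 0.45,0,0,0,0,0,0, 0.45,0,0,0,0,0,0, 0.45,0,0,0,0,0,0, 0.45,0,0,0,0,0,0]' 45
python3 - <<'E'
from h import *
go(.5,0,.2,81);print(abs(arm.sense()["qd"]).max(),arm.sense()["torque"])
cv2.imwrite("pics/s4.png",vision.capture("scene")[...,::-1])
E
```

```text
time: 18.08
tool_pos: [0.4806, -0.2158, 0.211]
eef_rot: [-0.0, 0.074, 0.997, 0.0]
ft_force: [0.3, 0.7, -5.2]
gripper_width: 0.056
grip_force: 45.0
tcp [ 0.4806 -0.2158  0.211 ] t 18.075 tilt [ 0.  0. -1.] yaw 81.5 q6 -1.98 shift [0.0127 0.2163 0.011 ] turn units z 0.08 F [ 0.34  0.66 -5.22]
0.0030558314594889735 [ 0.00791501 -0.00862655  0.03971593]
```

View pics/s4.png

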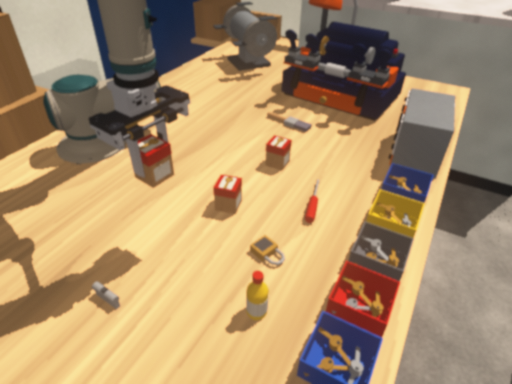

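The full carton hangs level in the fingers at (153,158). Both light cartons stand upright at (279,152) and (228,193), and nothing else has moved.

```bash
python3 -c "
from cell import arm
print(arm.finish_job())"
```

```text
the job is handed in; nothing more can be done
None
```

The full carton was the right-hand one (about 5.8 N on the wrist); I handed the job in with it held level and still about 19 cm above the bench, and both light cartons stand upright back in their places.

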